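# Start the key-cutting machine

## Robot

A 6-joint arm with a two-finger parallel gripper is mounted at the origin on the work surface. World frame = base frame: x ahead of the robot, y to its left, z up, the work surface at z = 0. Lengths are in m, angles in degrees, forces in N, time in s.
With the tool pointing down it reaches from about 0.25 to 0.775 m from the base axis. Payload 4 kg.
Tool frame: the origin (TCP) lies at the very end of the fingers, on their centre line; the grasp point (between the pads) lies 19 mm behind it; z points along the fingers, y is the line along which they close (so a half turn about z gives the same grasp; the last joint's range is limited). The gripper opens to 94 mm and grips with 3 to 60 N. Pads are 16 mm wide; open, the fingers measure 119 mm over their backs; the gripper's body (75 mm by 177 mm) begins 78 mm behind the grasp point.
Start: joints at [-78.959, 4.996, 78.535, -0, 96.463, -5.907], TCP at [0.16, -0.526, 0.206] pointing down, gripper open.
Joint ranges: [-177.83, 177.83], [-43.37, 116.18], [15.69, 146.23], [-61.86, 241.86], [9.47, 152.12], [-147.06, 147.06]. Speed limits (degrees/s): [159.86, 159.86, 180, 180, 180, 180].

## Interface

Orientations are given as a 3x3 rotation matrix whose columns are the frame's x, y, z axes.
In Python, from rig import robot gives the robot as it stands.
- The arm moves only by the shell command python3 -m inch 'ROWS' [FORCE]. ROWS is JSON, a list of rows, each a list of 3 entries, a list of its own where there are three numbers: the shift along the tool's x, y, z in units of 0.2 m (1.0 is 0.2 m), then the turn, a rotation vector about the tool's x, y, z in units of pi rad (1.0 is pi rad), then the opening, from 0 (shut) to 1 (fully open). In form: [[[x, y, z], [ax, ay, az], claw], ...]. A call has 1 to 20 rows; each row is the pose to reach, as a shift and turn from the pose commanded when the call began, along the tool's axes at that moment, turning the shorter way round; what a row does not reach only later rows make up. A row lasts 1/12 s, in which the tool goes at most 41.7 mm and 7.16 degrees, less where a joint would pass 70% of its speed; a pose out of reach is approached as far as the arm can. A call with a number of a shift or a turn outside -1 to 1 is refused whole. A call with a gripper value outside its range is refused whole. The fingers move at their own pace and stop on an object; FORCE is the grip in N (left out, the last holds). Time passes only in rows, so rows that repeat a pose let the fingers close. It gives the time, the measured TCP pose, the force, the opening and the grip force at its end, in the units of the state.
- robot.state(): the state, without advancing time (a new reading comes with each control period).
- robot.read_camera(name): name is "scene" or "top"; returns a dict with "frame" (420x560x3 uint8, red, green, blue), "z_map" (420x560 float32, m along the optical axis (not along the pixel's ray), 0 where there is no reading), "camera_matrix" (3x3 intrinsics, pixels), "distortion" ([k1, k2, p1, p2, k3] as OpenCV has them; the pictures are not rectified), "eye" and "rotation" of the camera in the world. Camera axes: x right, y up, looking along -z (the intrinsics and any distortion apply to the point x, -y, -z); pixel columns grow to the right and rows downward; lengths in m; the calibration is good to about 2 mm. A picture is of the moment at which its call begins.
- robot.finish_job(): hands the job in; it is judged then, once.
Trained networks look in the newest picture that a camera, given by its name, has taken for a name from the list of things; names that differ only in an ending like _2 or _b are one class to them, and where a whole thing is asked for, a point or a joint stands for the part that bears it (a point fixed in the world has none). Each returns a list of dicts, best first, with "confidence" (0 to 1); they miss things now and then, are a little off and sometimes report something else, mostly with a low value. They report only what shows in the picture. A call takes as long as a camera call.
- robot.find_in(name, camera): "centre" ([x, y, z] in m, in world coordinates, good to about 4 mm: the middle of the surface that is visible of it).
- robot.spot_point(name, camera): "centre" ([x, y, z] in m, in world coordinates, good to about 4 mm: a listed point, or the origin of a listed thing).
The state is a dict: "clock": time; "joints": joint angles; "joint_vel": joint speeds; "joint_torque": joint torques, N m; "ee_pos": TCP position; "tcp_rot": TCP orientation; "wrist_force": force on the tool from outside, world axes, zero at the start; "torque": the same for the moment, N m; "grip_width": finger opening in m; "grasp_force": force on a finger pad.
Only numpy, scipy, OpenCV 4.12 (cv2) and the standard library are available. Lean on these libraries where they do the work, as an engineer would, in place of code of your own. Each camera call takes 0.05 s, during which the arm holds its last target. There are 200 camera calls.

## Task

Both keys are clamped in the key-cutting machine and it is ready to cut. Push the clear safety shield fully down, then press the raised end of the rocker switch until it is flipped right over, then press the plain round start button all the way in and let it spring back. Do not press the mushroom-headed stop button, do not swing the shield further open, and leave the tin and the things on the mat where they are.

Things in the scene. Friction and masses are not known exactly. Their poses are not given: they have to be found in the camera images.
- machine: Key-cutting machine bolted to the bench, grey, 300 (x) x 340 (y) mm; never moves. Origin: centre of its underside, on the bench; z up, x from its front (robot's side) to its rear. Left part (y -35 to 140 mm): motor housing 170 mm high at x 47 to 147; in front of it cutter and vices with keys, under 130 mm high, which the shield covers. Right part: switch box, see panel
- panel (a point): Middle of the switch box's level deck (machine frame x -45, y -110, z 127 mm), 186 (x) x 100 (y) mm, free above; axes as the machine's. On the deck, in a line along x at y 0 of this frame, rear to front: rocker switch (pivot at x 57 mm), start button (x -5), stop button (x -63)
- shield (a joint): Clear safety shield with black edges, hinged at its rear along the machine's y. Angle in rad: 0 = fully down (level), grows as its front lip swings up and back; starts between 0.55 and 1.0. A stiff hinge holds it wherever it is left; 1 to 2 N down on the lip moves it
- shield_hinge (a point): Middle of the shield's hinge line: in the machine's frame x 58, y 50, z 180 mm. The shield is 168 mm wide (y) and reaches 149 mm forward of this line; side cheeks and front apron hang 33 mm below its top. Axes turn with the shield
- shield_lip (a point): Middle of the upper face of the black front lip (20 mm deep, 168 mm wide), 140 mm from the hinge line and 4 mm above its plane; shield down: z 184 mm. x axis points along the shield to the hinge, z is the outward normal of its upper face
- mains (a joint): Black rocker switch, paddle 40 (along the machine's x) x 25 mm with two faces in a shallow V, in a bezel 3 mm high. Angle in rad about the machine's y: 0 = off, rear end (+x) standing up; 0.35 = on, front end standing up. Stiff, no spring: about 3 N on the raised end turns it and it stays where it is left, so press until it stops
- mains_end (a point): Point on the upper face of the rocker's rear half, 15 mm from the pivot line: where to press. Off: about 11 mm above the deck; on: about 6 mm, 5 mm lower. Turns with the rocker
- start (a joint): Start button's travel in m: 0 = out, 0.005 = fully in; springs back. Spring force 1.5 N out to 5 N fully in
- start_top (a point): Centre of the flat top of the start button, a plain black cylinder 24 mm across in a steel collar 31 mm across and 5 mm high; top 14 mm above the deck when out; pressed straight down
- stop (a joint): Stop button's travel in m: 0 = out, 0.005 = fully in; springs back
- stop_top (a point): Centre of the domed top of the stop button, a black mushroom head 40 mm across, 28 mm above the deck; not to be pressed
- tin: Open metal tin, 97 mm across, 116 mm high, with a rod and a stick standing in it up to 175 mm, loose on the bench to the right of the machine. Origin: centre of its underside
- screwdriver: Yellow-handled screwdriver, 160 mm long, lying on the blue mat left of the machine. Origin: under its middle, handle to -x
- padlock: Brass padlock standing on the mat, 22 x 40 x 62 mm. Origin: centre of its underside
- carkey: Car key with black fob, 98 x 32 x 12 mm, lying on the mat. Origin: under the front end of the fob, blade to +x

How it is judged (in metres and radians):
On the way, in this order (a step that is already met when the one before it is completed fails the run):
1. the shield is fully down (value of joint shield below 0.06 rad), for 0.2 s.
2. the rocker switch is flipped on (value of joint mains above 0.25 rad), for 0.1 s.
3. the start button is pressed all the way in (value of joint start above 0.0037 m), for 0.05 s.
At the end, for the whole second after the job is handed in: The shield is down (within 0.06 rad), the rocker is on (over 0.25 rad), the start button has been pressed at least 3.7 mm of its 5 mm and is out again (under 1 mm), the stop button is out, and tin, screwdriver, padlock and car key are within 20 mm of where they were (value of joint shield below 0.06 rad and value of joint mains above 0.25 rad and value of joint each of start, stop below 0.001 m and distance of each of tin, screwdriver, padlock, carkey from where it was at the start of the episode below 0.02 m); the robot touches nothing.
It fails at once if the start button is pressed before the rocker switch is on (value of joint start above 0.002 m and value of joint mains below 0.175 rad).
It fails at once if the rocker switch is flipped while the shield is up (value of joint mains above 0.2 rad and value of joint shield above 0.08 rad).
It fails at once if the stop button is pressed (value of joint stop above 0.002 m).
It fails at once if the shield is lifted further open (value of joint shield above 1.15 rad).
It fails at once if the tin, screwdriver, padlock or car key is moved by over 20 mm, tipped or lifted (distance of any of tin, screwdriver, padlock, carkey from where it was at the start of the episode above 0.02 m).
It also fails if it takes over 45 s, if anything falls off the work surface, if the arm or the gripper's body presses on something with over 40 N, if the wrist force passes 120 N, or if a joint passes its speed limit or range.

## Working session

There is one attempt and no reset: what is moved stays moved. The work goes in short steps, Python scripts to look and compute and a shell command to move; the robot and the scene stay as the last step left them, time stands still between calls to the robot, and variables do not carry over. Pictures are saved under pics/ and viewed, at most 10 in all, crops included, and the job is handed in when it is done.

```bash
mkdir -p pics; ls
python3 - <<'E'
from rig import robot
import cv2,numpy as np
s=robot.state(); print(s['clock'],s['ee_pos'],np.round(s['tcp_rot'],3).tolist(),s['grip_width'])
for c in("scene","top"):
    r=robot.read_camera(c); cv2.imwrite(f"pics/{c}0.png",r["frame"][:,:,::-1])
    print(c,np.round(r['eye'],3))
    for n in["machine","panel","shield_hinge","shield_lip","mains_end","start_top","stop_top","tin"]:
        for d in robot.spot_point(n,c)[:2]: print(n,np.round(d['centre'],4),round(d['confidence'],2))
E
```

```text
pics
0.0 [ 0.16023068 -0.52557502  0.20432342] [[0.957, 0.292, -0.0], [0.292, -0.957, 0.002], [0.0, -0.002, -1.0]] 0.09387841773537114
scene [1.313 0.399 1.263]
panel [ 0.6036 -0.1408  0.1264] 0.56
shield_lip [0.5817 0.0132 0.2844] 0.82
mains_end [ 0.6707 -0.1283  0.1414] 0.66
mains_end [0.572  0.2194 0.0014] 0.49
start_top [ 0.6011 -0.1415  0.1395] 0.43
stop_top [ 0.5419 -0.1535  0.1519] 0.44
tin [ 0.7097 -0.2984 -0.0013] 0.73
top [0.366 0.089 1.364]
machine [ 0.6241 -0.0238  0.0037] 0.57
machine [0.6674 0.0311 0.1813] 0.5
shield_hinge [0.6714 0.0369 0.1832] 0.84
shield_lip [0.5837 0.013  0.2837] 0.69
mains_end [ 0.676  -0.1293  0.1366] 0.55
start_top [ 0.5991 -0.1449  0.1414] 0.52
stop_top [ 0.5433 -0.154   0.1532] 0.76
tin [ 0.7123 -0.3011 -0.0009] 0.88
```

View pics/scene0.png

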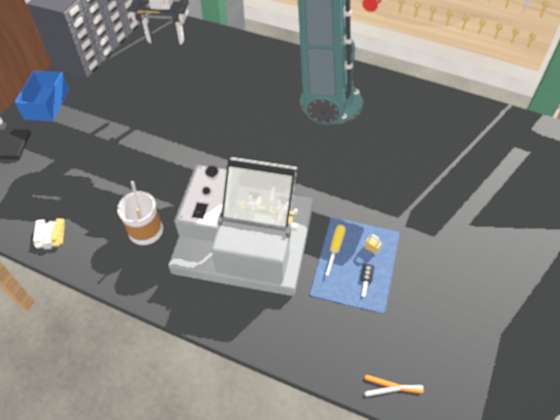

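View pics/top0.png

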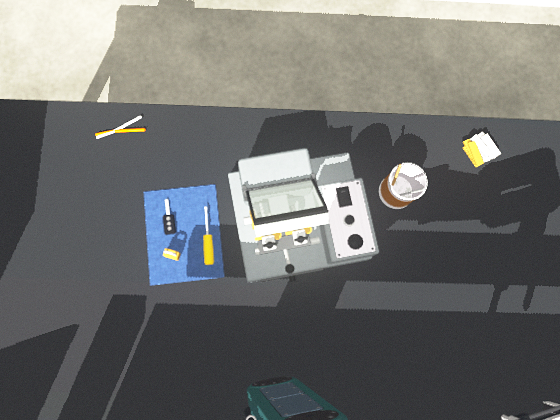

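```bash
cat > h.py <<'E'
from rig import robot
import numpy as np
from scipy.spatial.transform import Rotation as R
def fit():
    M=dict(panel=(-45,-110,127),mains_end=(27,-110,138),start_top=(-50,-110,141),stop_top=(-108,-110,155),shield_hinge=(58,50,180),machine=(0,0,0))
    from scipy.optimize import least_squares
    P=[];Q=[];L=[]
    for k in range(4):
      for c in("scene","top"):
        robot.read_camera(c)
        for n,m in M.items():
            for d in robot.spot_point(n,c)[:1]:
                if d['confidence']>.4: P.append(m);Q.append(d['centre'])
        L+=[d['centre'] for d in robot.spot_point("shield_lip",c)[:1]]
    P=np.array(P)/1e3;Q=np.array(Q)
    f=lambda p:(R.from_euler('z',p[2]).apply(P)+[p[0],p[1],p[3]]-Q)
    r=least_squares(lambda p:f(p).ravel(),[.62,-.02,.19,0],loss='soft_l1',f_scale=.004)
    return r.x,np.linalg.norm(f(r.x),axis=1),np.median(L,0)
def rel(p,yaw,s=None):
    "shift/turn in tool units to put the TCP at world p, pointing down, tool x at yaw"
    s=s or robot.state(); T=np.array(s['tcp_rot'])
    G=np.array([[np.cos(yaw),np.sin(yaw),0],[np.sin(yaw),-np.cos(yaw),0],[0,0,-1]])
    return np.round(T.T@(np.array(p)-s['ee_pos'])/.2,4),np.round(R.from_matrix(T.T@G).as_rotvec()/np.pi,4)
E
python3 - <<'E'
from h import *
p,e,L=fit(); print(p.round(4).tolist(),(e*1e3).round(1),L)
W=lambda x,y,z:R.from_euler('z',p[2]).apply([x,y,z])+[p[0],p[1],0]
Lm=R.from_euler('z',-p[2]).apply(L-[p[0],p[1],0]);print('lip in machine',Lm)
for n,q in dict(mains=(.027,-.11,.138),start=(-.05,-.11,.141),stop=(-.108,-.11,.155),lip0=(-.082,.05,.184)).items(): print(n,W(*q).round(4))
for th in(.9,.8,.7,.6,.4,.2,0):
    print(th,W(.058-.14*np.cos(th)-.004*np.sin(th),.05,.18+.14*np.sin(th)+.004*np.cos(th)).round(4))
print(robot.state()['clock'])
E
```

```text
[0.6255, -0.0255, 0.2132, 0.0003] [  0.9   2.9   0.8   3.2   5.    3.4   3.9   3.8   1.6   4.9   3.1   5.5
   0.5   2.2   4.6   1.7  58.    3.4   5.8   2.7   2.    4.3 215.1   3.6
   4.3   1.6   1.2   4.1   4.3   2.7   1.9   3.2   4.7   2.9   4.    2.9
   3.3   4.2 241.8   4.3   2.7   4.2] [0.5825 0.0138 0.2863]
lip in machine [-0.03373461  0.04754819  0.2863    ]
mains [ 0.6752 -0.1273  0.138 ]
start [ 0.5999 -0.1436  0.141 ]
stop [ 0.5433 -0.1559  0.155 ]
lip0 [0.5348 0.006  0.184 ]
0.9 [0.5835 0.0165 0.2922]
0.8 [0.5735 0.0144 0.2832]
0.7 [0.5645 0.0124 0.2732]
0.6 [0.5565 0.0107 0.2624]
0.4 [0.5441 0.008  0.2382]
0.2 [0.5368 0.0064 0.2117]
0 [0.5348 0.006  0.184 ]
4.1
```

```bash
python3 -m inch '[[[0.9,-0.65,-0.65],[0,0,0],0],[[0.9,-0.65,-0.65],[0,0,0],0],[[0.9,-0.65,-0.65],[0,0,0],0],[[0.9,-0.65,-0.65],[0,0,0],0],[[0.9,-0.65,-0.65],[0,0,0],0],[[0.9,-0.65,-0.65],[0,0,0],0],[[0.9,-0.65,-0.65],[0,0,0],0]]'
python3 -m inch '[[[0.9,-0.65,0],[0,0,0],0],[[0.9,-0.65,0],[0,0,0],0],[[0.9,-0.65,0],[0,0,0],0],[[0.9,-0.65,0],[0,0,0],0],[[0.9,-0.65,0],[0,0,0],0],[[0.9,-0.65,0],[0,0,0],0],[[0.9,-0.65,0],[0,0,0],0]]'
python3 -c "
from h import *
print(rel([.580,.0155,.335],.2132))"
```

```text
clock: 4.68
ee_pos: [0.2976, -0.3465, 0.3408]
tcp_rot: [[0.955, 0.297, 0.006], [0.297, -0.955, -0.006], [0.004, 0.008, -1.0]]
wrist_force: [0.0, -0.8, 0.8]
grip_width: 0.0504
grasp_force: 0.0
clock: 5.27
ee_pos: [0.4303, -0.1702, 0.3347]
tcp_rot: [[0.955, 0.297, -0.001], [0.297, -0.955, 0.001], [-0.0, -0.001, -1.0]]
wrist_force: [-0.2, -0.8, 0.6]
grip_width: 0.0043
grasp_force: 0.0
(array([ 9.905e-01, -6.648e-01, -9.000e-04]), array([-0.0003,  0.0001,  0.028 ]))
```

```bash
python3 -m inch '[[[0.99,-0.665,0],[0,0,0.028],0],[[0.99,-0.665,0],[0,0,0.028],0],[[0.99,-0.665,0],[0,0,0.028],0],[[0.99,-0.665,0],[0,0,0.028],0],[[0.99,-0.665,0],[0,0,0.028],0],[[0.99,-0.665,0],[0,0,0.028],0],[[0.99,-0.665,0],[0,0,0.028],0],[[0.99,-0.665,0],[0,0,0.028],0]]'
python3 - <<'E'
from h import *
import cv2
for c in("scene","top"):
    f=robot.read_camera(c)["frame"][:,:,::-1]
    cv2.imwrite(f"pics/{c}1.png",cv2.resize(f[130:290,150:350] if c=="scene" else f[120:300,200:440],None,fx=3,fy=3))
p=[.6255,-.0255,.2132]
for th in(.85,.7,.55,.4,.25,.1,0,-.03):
    q=R.from_euler('z',p[2]).apply([.058-.14*np.cos(th)-.004*np.sin(th),.05,.18+.14*np.sin(th)+.004*np.cos(th)])+[p[0],p[1],0]
    print(th,q.round(4),rel(q,p[2])[0])
E
```

```text
clock: 5.93
ee_pos: [0.5799, 0.0118, 0.3339]
tcp_rot: [[0.978, 0.207, -0.003], [0.207, -0.978, -0.001], [-0.003, 0.0, -1.0]]
wrist_force: [-0.0, 0.5, -0.2]
grip_width: 0.0004
grasp_force: 0.0
0.85 [0.5784 0.0155 0.2878] [ 0.0015 -0.0248  0.2375]
0.7 [0.5644 0.0124 0.2732] [-0.0697 -0.0244  0.3104]
0.55 [0.5529 0.0099 0.2566] [-0.1286 -0.024   0.3937]
0.4 [0.5441 0.008  0.2382] [-0.1738 -0.0237  0.4857]
0.25 [0.5381 0.0067 0.2185] [-0.2044 -0.0236  0.5842]
0.1 [0.5351 0.0061 0.198 ] [-0.2196 -0.0235  0.687 ]
0 [0.5348 0.006  0.184 ] [-0.221  -0.0236  0.7568]
-0.03 [0.535  0.0061 0.1798] [-0.2201 -0.0236  0.7778]
```

View pics/scene1.png

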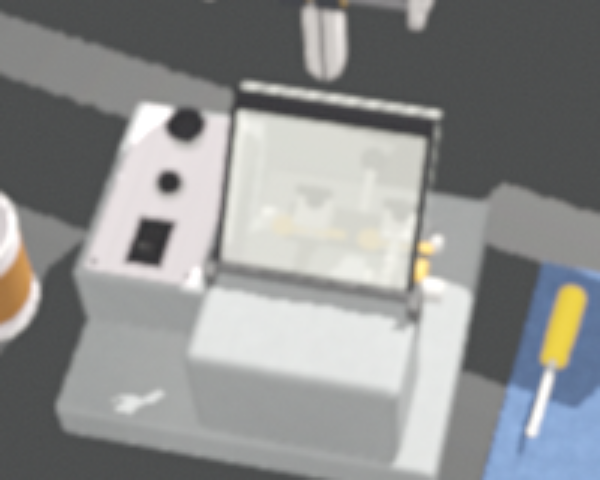

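```bash
python3 -m inch '[[[-0.02,-0.02,0.1],[0,0,0],0],[[-0.02,-0.02,0.2],[0,0,0],0],[[-0.055,-0.02,0.24],[0,0,0],0],[[-0.09,-0.02,0.28],[0,0,0],0],[[-0.125,-0.02,0.325],[0,0,0],0],[[-0.155,-0.02,0.37],[0,0,0],0],[[-0.18,-0.02,0.42],[0,0,0],0],[[-0.2,-0.02,0.47],[0,0,0],0],[[-0.22,-0.02,0.52],[0,0,0],0],[[-0.235,-0.02,0.575],[0,0,0],0],[[-0.245,-0.02,0.63],[0,0,0],0],[[-0.25,-0.02,0.685],[0,0,0],0],[[-0.25,-0.02,0.72],[0,0,0],0],[[-0.25,-0.02,0.745],[0,0,0],0],[[-0.25,-0.02,0.76],[0,0,0],0],[[-0.25,-0.02,0.76],[0,0,0],0],[[-0.25,-0.02,0.76],[0,0,0],0]]'
```

```text
clock: 7.45
ee_pos: [0.5299, 0.0057, 0.1842]
tcp_rot: [[0.978, 0.206, 0.001], [0.206, -0.978, -0.001], [0.0, 0.001, -1.0]]
wrist_force: [-2.7, -0.7, 4.3]
grip_width: 0.0006
grasp_force: 2.0
```

```bash
python3 -m inch '[[[0,0,0.015],[0,0,0],0],[[0,0,0.03],[0,0,0],0],[[0,0,0.03],[0,0,0],0],[[0,0,0.03],[0,0,0],0],[[0,0,0.03],[0,0,0],0]]'
```

```text
clock: 7.87
ee_pos: [0.5301, 0.0058, 0.1839]
tcp_rot: [[0.978, 0.207, 0.005], [0.207, -0.978, -0.002], [0.004, 0.003, -1.0]]
wrist_force: [-9.8, -0.4, 21.6]
grip_width: 0.0002
grasp_force: 10.8
```

```bash
python3 -m inch '[[[0,0,-0.2],[0,0,0],0],[[0,0,-0.35],[0,0,0],0],[[0,0,-0.35],[0,0,0],0],[[0,0,-0.35],[0,0,0],0]]'
python3 -c "
from h import *
p,y=[.6752,-.1273,.2],.2132
print(rel(p,y))
for c in('scene','top'):
    robot.read_camera(c)
    for n in('shield_lip','mains_end','start_top','stop_top'): print(n,[(d['centre'],d['confidence']) for d in robot.spot_point(n,c)[:1]])
"
```

```text
clock: 8.2
ee_pos: [0.5314, 0.0063, 0.2498]
tcp_rot: [[0.978, 0.207, 0.006], [0.207, -0.978, -0.0], [0.006, 0.001, -1.0]]
wrist_force: [0.5, -0.3, 0.0]
grip_width: 0.0004
grasp_force: 0.0
(array([0.5641, 0.8018, 0.2534]), array([ 0.0004, -0.0018, -0.0015]))
shield_lip [([0.5367, 0.0061, 0.1835], 0.8)]
mains_end [([0.6727, -0.1282, 0.1381], 0.43)]
start_top [([0.6023, -0.1446, 0.141], 0.47)]
stop_top [([0.5442, -0.1546, 0.1549], 0.57)]
shield_lip []
mains_end []
start_top [([0.5995, -0.1445, 0.1395], 0.47)]
stop_top [([0.542, -0.1565, 0.1569], 0.53)]
```

```bash
python3 -m inch '[[[0.565,0.8,0],[0,0,0],0],[[0.565,0.8,0],[0,0,0],0],[[0.565,0.8,0],[0,0,0],0],[[0.565,0.8,0],[0,0,0],0],[[0.565,0.8,0],[0,0,0],0],[[0.565,0.8,0.1],[0,0,0],0],[[0.565,0.8,0.3],[0,0,0],0],[[0.565,0.8,0.45],[0,0,0],0],[[0.565,0.8,0.45],[0,0,0],0],[[0.565,0.8,0.45],[0,0,0],0],[[0.565,0.8,0.45],[0,0,0],0]]'
python3 - <<'E'
from h import *
import cv2
print(rel([.6752,-.1273,.138],.2132))
f=robot.read_camera("scene")["frame"][:,:,::-1]
cv2.imwrite("pics/s2.png",cv2.resize(f[130:290,150:350],None,fx=3,fy=3))
E
```

```text
clock: 9.62
ee_pos: [0.6742, -0.1273, 0.1597]
tcp_rot: [[0.978, 0.206, 0.003], [0.206, -0.978, -0.001], [0.003, 0.001, -1.0]]
wrist_force: [-0.1, 0.5, 0.9]
grip_width: 0.0002
grasp_force: 0.0
(array([0.0044, 0.0007, 0.1087]), array([ 0.0005, -0.0008, -0.0017]))
```

View pics/s2.png

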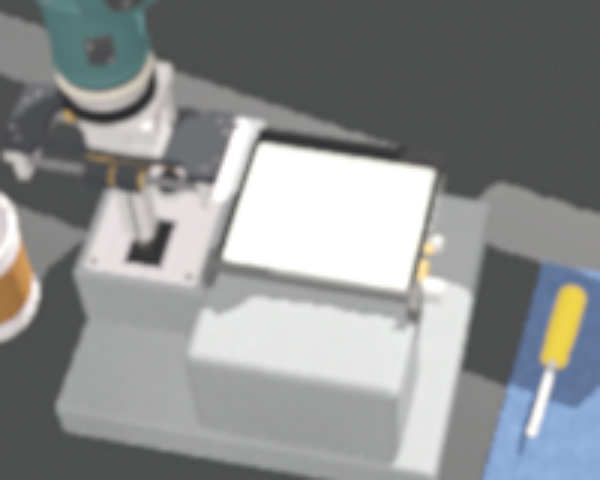

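The shield is down, and the fingertips at about (150,235) are over the rear half of the rocker. I'll press now.

```bash
python3 -m inch '[[[0.004,0,0.06],[0,0,0],0],[[0.004,0,0.09],[0,0,0],0],[[0.004,0,0.11],[0,0,0],0],[[0.004,0,0.125],[0,0,0],0],[[0.004,0,0.135],[0,0,0],0],[[0.004,0,0.135],[0,0,0],0],[[0.004,0,0.135],[0,0,0],0]]'
```

```text
clock: 10.25
ee_pos: [0.6758, -0.1268, 0.1334]
tcp_rot: [[0.978, 0.207, 0.006], [0.207, -0.978, -0.001], [0.005, 0.002, -1.0]]
wrist_force: [2.1, 1.1, 7.2]
grip_width: 0.0004
grasp_force: 3.3
```

```bash
python3 -m inch '[[[0,0,0.015],[0,0,0],0],[[0,0,0.025],[0,0,0],0],[[0,0,0.025],[0,0,0],0],[[0,0,0.025],[0,0,0],0],[[0,0,0.025],[0,0,0],0]]'
```

```text
clock: 10.67
ee_pos: [0.6759, -0.1268, 0.1332]
tcp_rot: [[0.978, 0.207, 0.009], [0.207, -0.978, -0.002], [0.008, 0.003, -1.0]]
wrist_force: [-2.2, 2.1, 18.5]
grip_width: 0.0004
grasp_force: 9.1
```

```bash
python3 -m inch '[[[0,0,-0.15],[0,0,0],0],[[0,0,-0.3],[0,0,0],0],[[-0.2,0.06,-0.3],[0,0,0],0],[[-0.38,0.06,-0.3],[0,0,0],0],[[-0.38,0.06,-0.3],[0,0,0],0],[[-0.38,0.06,-0.3],[0,0,0],0],[[-0.38,0.06,-0.3],[0,0,0],0]]'
python3 - <<'E'
from h import *
import cv2
print(rel([.6000,-.1440,.141],.2132))
r=robot.read_camera("scene");f=r["frame"][:,:,::-1]
cv2.imwrite("pics/s3.png",cv2.resize(f[160:260,160:290],None,fx=5,fy=5))
# rocker heights along machine x from depth
K,D,E,Rw=[np.array(r[k]) for k in("camera_matrix","distortion","eye","rotation")]
Z=r["z_map"]
for x in(-.01,-.005,0,.005,.01,.02,.027,.03,.04,.045):
    q=R.from_euler('z',.2132).apply([x,-.11,.135])+[.6255,-.0255,0]
    c=Rw.T@(q-E); c=c*[1,-1,-1]
    u=cv2.projectPoints(c.reshape(1,1,3),np.zeros(3),np.zeros(3),K,D)[0].ravel()
    i,j=int(round(u[1])),int(round(u[0])); z=np.median(Z[i-1:i+2,j-1:j+2])
    n=cv2.undistortPoints(u.reshape(1,1,2),K,D).ravel()
    w=E+Rw@(np.array([n[0],-n[1],-1])*z); print(x,u.round(),round(w[2],4))
E
```

```text
clock: 11.25
ee_pos: [0.6022, -0.1544, 0.1854]
tcp_rot: [[0.979, 0.206, -0.0], [0.206, -0.979, 0.0], [-0.0, -0.0, -1.0]]
wrist_force: [0.3, -0.3, 0.1]
grip_width: 0.0004
grasp_force: 0.0
(array([ 2.000e-04, -5.320e-02,  2.221e-01]), array([-0.    ,  0.    , -0.0018]))
-0.01 [202. 202.] 0.13
-0.005 [202. 203.] 0.1375
0 [201. 205.] 0.1371
0.005 [201. 206.] 0.1356
0.01 [200. 208.] 0.1333
0.02 [199. 211.] 0.1347
0.027 [198. 213.] 0.1346
0.03 [198. 214.] 0.1342
0.04 [197. 217.] 0.1284
0.045 [196. 218.] 0.1269
```

View pics/s3.png

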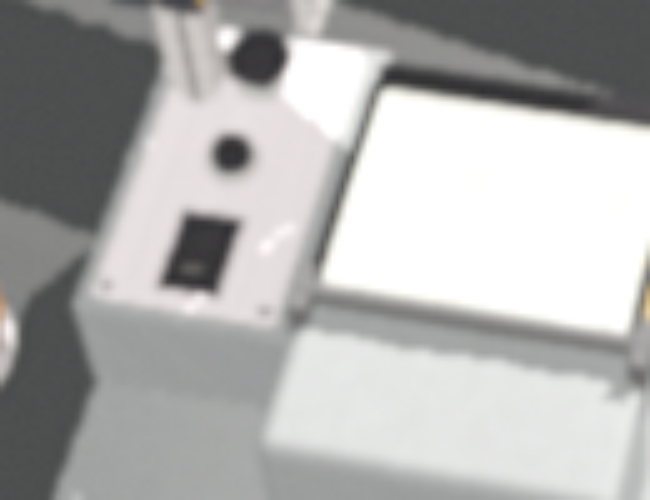

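The depth map puts the rocker's front at 0.1375 and its rear at 0.134, so it has flipped. The start button, at crop (230,153), is clear.

```bash
python3 -m inch '[[[0,-0.053,0],[0,0,0],0],[[0,-0.053,0.1],[0,0,0],0],[[0,-0.053,0.18],[0,0,0],0],[[0,-0.053,0.22],[0,0,0],0],[[0,-0.053,0.235],[0,0,0],0],[[0,-0.053,0.25],[0,0,0],0],[[0,-0.053,0.26],[0,0,0],0],[[0,-0.053,0.265],[0,0,0],0],[[0,-0.053,0.265],[0,0,0],0],[[0,-0.053,0.265],[0,0,0],0]]'
```

```text
clock: 12.13
ee_pos: [0.6003, -0.1426, 0.1362]
tcp_rot: [[0.978, 0.207, 0.002], [0.207, -0.978, 0.001], [0.002, -0.001, -1.0]]
wrist_force: [-5.2, 4.5, 9.2]
grip_width: 0.0008
grasp_force: 4.7
```

```bash
python3 -m inch '[[[0,0,0.01],[0,0,0],0],[[0,0,0.02],[0,0,0],0],[[0,0,0.02],[0,0,0],0],[[0,0,0.02],[0,0,0],0]]'
python3 -m inch '[[[0,0,-0.1],[0,0,0],0],[[0,0,-0.3],[0,0,0],0],[[0,0,-0.5],[0,0,0],0],[[-0.3,0,-0.6],[0,0,0],0],[[-0.6,0,-0.6],[0,0,0],0],[[-0.6,0,-0.6],[0,0,0],0],[[-0.6,0,-0.6],[0,0,0],0],[[-0.6,0,-0.6],[0,0,0],0]]'
python3 - <<'E'
from h import *
import cv2
r=robot.read_camera("scene");f=r["frame"][:,:,::-1]
cv2.imwrite("pics/s4.png",cv2.resize(f[110:300,110:410],None,fx=2.6,fy=2.6))
for n in('shield_lip','start_top','mains_end','tin'): print(n,[(d['centre'],d['confidence']) for d in robot.spot_point(n,'scene')[:1]])
E
```

```text
clock: 12.47
ee_pos: [0.6004, -0.1426, 0.136]
tcp_rot: [[0.978, 0.207, 0.004], [0.207, -0.978, 0.001], [0.004, 0.0, -1.0]]
wrist_force: [-9.2, 5.7, 19.4]
grip_width: 0.0005
grasp_force: 10.1
clock: 13.13
ee_pos: [0.4821, -0.1694, 0.2502]
tcp_rot: [[0.979, 0.204, 0.004], [0.204, -0.979, -0.002], [0.003, 0.003, -1.0]]
wrist_force: [-0.6, 0.7, -0.8]
grip_width: 0.0005
grasp_force: 0.0
shield_lip [([0.5386, 0.004, 0.1807], 0.88)]
start_top [([0.6005, -0.1439, 0.1414], 0.56)]
mains_end [([0.6726, -0.1317, 0.1344], 0.67)]
tin [([0.7113, -0.3016, -0.0007], 0.66)]
```

View pics/s4.png

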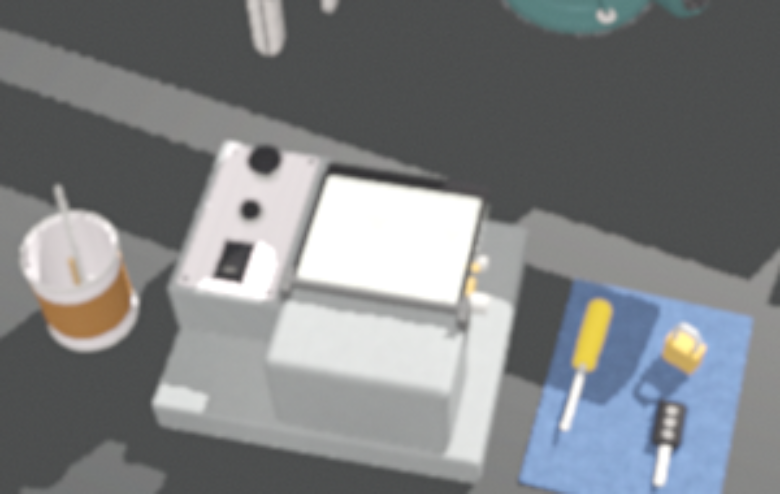

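The shield is level, the rocker's rear end is down, the start button is out at (250,210), and the gripper is clear. The tin and the things on the mat have not moved.

```bash
python3 -c "
from rig import robot
print(robot.finish_job())"
```

```text
the job is handed in; nothing more can be done
None
```

The job is handed in at about 13 s of the 45 s allowed: shield fully down, rocker flipped on, start button pressed to its stop and sprung back, with nothing else touched; the hand-in call returned no verdict.

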